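# Slide the lidded dishes into their recesses in the serving board

## Task

Set the serving board: slide the blue-lidded and the terracotta-lidded dish along the board, without lifting them off it, each into the one recess of the graded row that fits its diameter, so that it drops in and sits flat on the recess floor. Leave the grey-lidded dish in its recess, and do not shift or tip the upturned espresso cup on the board or the spice jar and yoghurt pot beside it.

Things in the scene. Friction and masses are not known exactly. Their poses are not given: they have to be found in the camera images.
- board: Bamboo serving board, 300 mm (x) by 444 mm (y, with 22 mm darker end caps), 24 mm thick, fixed, turned a little. Origin: centre of its underside; z up, x to the far side. The near part of the top is plain and flat; 90 mm beyond the centre runs a row of four round flat-bottomed recesses, graded from small at the left (+y) to large; 12 mm or more of wood between them.
- recess0 (a point): centre of the mouth of recess 0 counted from the small left end, at the level of the board's top; 63 mm across, 14 mm deep, dark floor; it belongs to dish_60, which already sits in it. Axes as the board's.
- recess1 (a point): centre of the mouth of recess 1 counted from the small left end, at the level of the board's top; 75 mm across, 14 mm deep, dark floor; it belongs to dish_72. Axes as the board's. The dish slid over it drops in by itself when nearly centred, its top then 12 mm above the board. If it hangs tilted on the rim, a light press on its high side seats it.
- recess2 (a point): centre of the mouth of recess 2 counted from the small left end, at the level of the board's top; 87 mm across, 14 mm deep, dark floor; it belongs to dish_84. Axes as the board's. The dish slid over it drops in by itself when nearly centred, its top then 12 mm above the board. If it hangs tilted on the rim, a light press on its high side seats it.
- recess3 (a point): centre of the mouth of recess 3 counted from the small left end, at the level of the board's top; 99 mm across, 14 mm deep, dark floor; it belongs to a dish that is not here; it stays empty. Axes as the board's. Smaller dishes would drop into it too, wrongly.
- dish_60: low round stoneware dish, 60 mm in diameter and 26 mm high, white body with a fixed flat grey lid (no knob), smooth upright side, chamfered foot, about 0.3 kg. Origin at the centre of its underside, z up. It already sits in the smallest recess and stays there.
- dish_72: low round stoneware dish, 72 mm in diameter and 26 mm high, white body with a fixed flat blue lid (no knob), smooth upright side, chamfered foot, about 0.3 kg (varies). Origin at the centre of its underside, z up. Starts standing on the near part of the board.
- dish_84: low round stoneware dish, 84 mm in diameter and 26 mm high, white body with a fixed flat terracotta lid (no knob), smooth upright side, chamfered foot, about 0.3 kg (varies). Origin at the centre of its underside, z up. Starts standing on the near part of the board.
- cup: brown espresso cup upside down on the near part of the board, 62 mm in diameter, 56 mm high, 0.1 kg, loose. Origin at the centre of its underside.
- jar: glass spice jar with grey contents and steel lid on the worktop left of the board, 47 mm in diameter, 102 mm high, loose. Origin at the centre of its underside.
- pot: pink and white yoghurt pot on the worktop right of the board, 72 mm in diameter, 71 mm high, loose. Origin at the centre of its underside.
Not all that is in view belongs to the job. Leave any turquoise look-alike of the pot alone.

How it is judged:
At the end, for the whole second after the job is handed in: Counted from the small end, the grey-lidded dish is in recess 1, the blue in 2, the terracotta in 3: each within 5 mm of its centre, 11 mm or more below the board's top, level to 0.06 rad, at rest; cup, jar and pot upright (0.15 rad), within 20 mm of their starts (horizontal distance between dish_72 and recess1 below 0.005 m and z of dish_72 in the frame of recess1 below -0.011 m and angle between each of dish_72, dish_84, dish_60's own z axis and vertical below 0.06 rad and linear speed of each of dish_72, dish_84, dish_60 below 0.02 m/s and horizontal distance between dish_84 and recess2 below 0.005 m and z of dish_84 in the frame of recess2 below -0.011 m and horizontal distance between dish_60 and recess0 below 0.005 m and z of dish_60 in the frame of recess0 below -0.011 m and distance of each of cup, jar, pot from where it was at the start of the episode below 0.02 m and angle between each of cup, jar, pot's own z axis and vertical below 0.15 rad); the robot touches nothing.
It fails at once if the espresso cup is pushed more than 20 mm from its place or tipped (distance of cup from where it was at the start of the episode above 0.02 m or angle between cup's own z axis and vertical above 0.3 rad).
It fails at once if the spice jar or the yoghurt pot is pushed more than 20 mm from its place or tipped (distance of any of jar, pot from where it was at the start of the episode above 0.02 m or angle between any of jar, pot's own z axis and vertical above 0.3 rad).
It fails at once if the blue-lidded dish is lifted more than 12 mm off the board's top or tipped over (z of dish_72 in the frame of board above 0.036 m or angle between dish_72's own z axis and vertical above 0.6 rad).
It fails at once if the terracotta-lidded dish is lifted more than 12 mm off the board's top or tipped over (z of dish_84 in the frame of board above 0.036 m or angle between dish_84's own z axis and vertical above 0.6 rad).
It fails at once if the grey-lidded dish is taken out of its recess (distance of dish_60 from where it was at the start of the episode above 0.01 m).
It also fails if it takes over 67 s, if anything falls off the work surface, if the arm or the gripper's body presses on something with over 40 N, if the wrist force passes 120 N, or if a joint passes its speed limit or range.

## Robot

A 6-joint arm with a two-finger parallel gripper is mounted at the origin on a cart in front of the work surface, level with it; the furniture and walls round the work are solid. World frame = base frame: x ahead of the robot, y to its left, z up, the work surface at z = 0. Lengths are in m, angles in rad, forces in N, time in s.
With the tool pointing down it reaches from about 0.2 to 0.875 m from the base axis. Payload 3.4 kg.
Tool frame: the origin (TCP) lies at the very end of the fingers, on their centre line; the grasp point (between the pads) lies 19 mm behind it; z points along the fingers, y is the line along which they close (so a half turn about z gives the same grasp; the last joint's range is limited). The gripper opens to 94 mm and grips with 3 to 60 N. Pads are 16 mm wide; open, the fingers measure 119 mm over their backs; the gripper's body (75 mm by 177 mm) begins 78 mm behind the grasp point.
Start: joints at [1.049, 0.276, 1.505, -0, 1.361, -0.121], TCP at [0.224, 0.529, 0.205] pointing down, gripper open.
Joint ranges: [-2.89, 2.89], [-0.75, 2.08], [0.22, 2.7], [-1.18, 4.32], [0.11, 2.71], [-2.7, 2.7]. Speed limits (rad/s): [2.57, 2.57, 3.14, 3.14, 3.14, 3.14].

## Interface

Orientations are given as a unit quaternion [x, y, z, w].
In Python, from workcell import get_state, read_camera, camera_params, job_done gives the robot as it stands. The module is installed in compiled form; this text tells all that it offers.
- The arm moves only by the tool jog_arm, never from a script. Its argument "steps" is a list of rows, each a list of 7 numbers: the shift along the tool's x, y, z in mm, then the turn, a rotation vector about the tool's x, y, z in degrees, then the opening, from -1 (shut) to 1 (fully open). In form: [[tx, ty, tz, rx, ry, rz, grip], ...]. A call has 1 to 10 rows; each row shifts and turns the commanded pose from where the row before left it, along the tool's axes as they then stand; what a row does not reach is not made up. A row lasts 1/10 s, in which the tool goes at most 50 mm and 8.59 degrees, less where a joint would pass 70% of its speed; a pose out of reach is approached as far as the arm can. A call is refused whole if a number of a shift passes 50 or a number of a turn 8.59, either way. A call with a gripper value outside its range is refused whole. The fingers move at their own pace and stop on an object; "newtons" is the grip in N (left out, the last holds). Time passes only in rows, so rows that do not move let the fingers close. It gives the time, the measured TCP pose, the force, the opening and the grip force at its end, in the units of the state.
- get_state(): the state, without advancing time (a new reading comes with each control period).
- read_camera(name): name is "side" or "top"; returns the picture (420x560x3 uint8, red, green, blue); there is no depth.
- camera_params(name): a dict with "vfov" (degrees; the focal length in pixels is half the picture's height over the tangent of half this angle, whatever the lens; pixels are square), "cx", "cy" (the principal point, pixels), "T" (4x4, takes a point from camera to world coordinates). Camera axes: x right, y up, looking along -z (the intrinsics and any distortion apply to the point x, -y, -z); pixel columns grow to the right and rows downward; lengths in m; the calibration is good to about 2 mm. A picture is of the moment at which its call begins. camera_params takes no time and is no camera call.
- job_done(): hands the job in; it is judged then, once.
The state is a dict: "clock": time; "joint_pos": joint angles; "joint_vel": joint speeds; "effort": joint torques, N m; "eef_pos": TCP position; "orientation": TCP orientation; "contact_force": force on the tool from outside, world axes, zero at the start; "moment": the same for the moment, N m; "width": opening from 0.0 (shut) to 1.0 (fully open); "gripper_force": force on a finger pad.
Only numpy, scipy, OpenCV 4.12 (cv2) and the standard library are available. Lean on these libraries where they do the work, as an engineer would, in place of code of your own. Each camera call takes 0.05 s, during which the arm holds its last target. There are 200 camera calls.

## Working session

There is one attempt and no reset: what is moved stays moved. The work goes in short steps, Python scripts to look and compute and a tool call to move; the robot and the scene stay as the last step left them, time stands still between calls to the robot, and variables do not carry over. Pictures are saved under pics/ and viewed, at most 10 in all, crops included, and the job is handed in when it is done.

Besides the shell and the picture viewer there is one more tool, called after ">>>" as a command line: name --pt "numbers of a row" for each row, then --argument value for the rest. jog_arm: Moves the arm, as the interface text tells. Its arguments: {"type":"object","properties":{"steps":{"type":"array"},"newtons":{"type":"number"}},"required":["steps"]}

```bash
mkdir -p pics
python3 - <<'E'
from workcell import *
import cv2,numpy as np
for n in("top","side"):
    cv2.imwrite(f"pics/{n}0.png",read_camera(n)[:,:,::-1]); p=camera_params(n); print(n,p["vfov"],p["cx"],p["cy"],np.round(p["T"],4).tolist(),[k for k in p if k not in("T",)])
print(get_state())
E
```

```text
top 48.42699012225496 279.5700974908708 208.92099607784064 [[-0.0555, 0.9759, -0.2108, 0.2878], [-0.9985, -0.0538, 0.0142, -0.0103], [0.0025, 0.2113, 0.9774, 1.2536], [0.0, 0.0, 0.0, 1.0]] ['vfov', 'cx', 'cy']
side 55.652066972771 276.0161889839909 214.77039992590022 [[0.8232, 0.3368, -0.457, 0.1204], [-0.5677, 0.4992, -0.6546, -0.6284], [0.0077, 0.7983, 0.6022, 0.6016], [0.0, 0.0, 0.0, 1.0]] ['vfov', 'cx', 'cy']
{'clock': 0.1, 'joint_pos': array([ 1.04900708e+00,  2.76526705e-01,  1.50596232e+00, -1.93866781e-05,
        1.36065472e+00, -1.20985349e-01]), 'joint_vel': array([ 5.08378709e-04, -3.74757486e-03, -3.47039099e-03,  3.83375083e-05,
        1.59027939e-04, -1.61432197e-03]), 'effort': array([ 1.34928090e-03, -4.05456555e+01, -2.37778795e+01,  7.05014798e-02,
        2.98649445e-02, -2.43549351e-05]), 'eef_pos': array([0.22410804, 0.52901551, 0.20471171]), 'orientation': array([ 1.99061200e-01,  9.79986753e-01, -7.38826299e-04, -2.35987227e-04]), 'contact_force': array([-0.73311513,  0.37596985, -0.52776497]), 'moment': array([ 0.02394639,  0.04816169, -0.03082001]), 'gripper_force': 0.0, 'width': 1.0035133973767623}
```

View pics/top0.png

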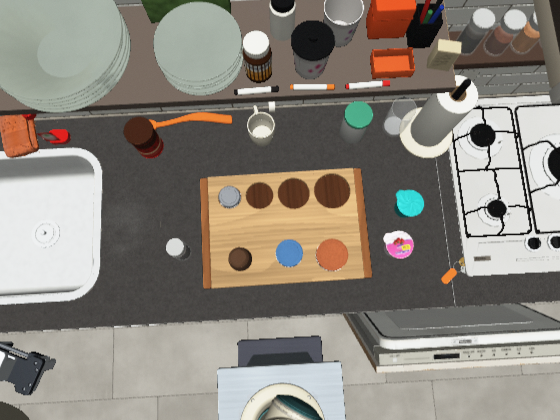

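View pics/side0.png

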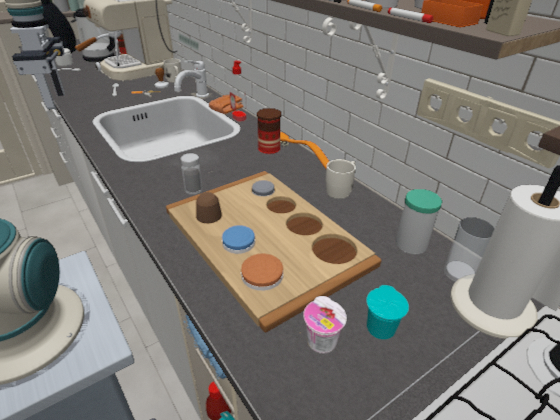

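The top view shows blue at (289,253), terracotta (332,254), grey (229,196), the cup (240,259) and empty recesses at (259,195), (293,193) and (332,190). The side view agrees, with blue at (239,238) and terracotta at (262,270). Next I measure.

```bash
cat > h.py <<'E'
import cv2,numpy as np
from workcell import *
def ray(n,uv,z):
    p=camera_params(n); f=210/np.tan(np.radians(p["vfov"])/2)
    uv=np.atleast_2d(uv).astype(float)
    d=np.c_[(uv[:,0]-p["cx"])/f,-(uv[:,1]-p["cy"])/f,-np.ones(len(uv))]@p["T"][:3,:3].T
    o=p["T"][:3,3]; return o[:2]+d[:,:2]*((z-o[2])/d[:,2])[:,None]
def blobs(m,amin=60):
    cs,_=cv2.findContours(m.astype(np.uint8),cv2.RETR_EXTERNAL,cv2.CHAIN_APPROX_NONE)
    return [c[:,0] for c in cs if cv2.contourArea(c)>amin]
def circ(n,c,z):
    P=ray(n,c,z); A=np.c_[2*P,np.ones(len(P))]; s=np.linalg.lstsq(A,(P**2).sum(1),rcond=None)[0]
    return np.r_[s[:2],np.sqrt(s[2]+s[:2]@s[:2])]
def lid(n,im,col):
    h=cv2.cvtColor(im,cv2.COLOR_RGB2HSV).astype(int); H,S,V=h[...,0],h[...,1],h[...,2]
    return (H>100)&(H<125)&(S>120) if col=="blue" else ((H<12)|(H>172))&(S>130)&(V>120)
E
python3 - <<'E'
from h import *
for n,box in(("top",(195,160,380,295)),("side",(160,165,385,325))):
    im=cv2.imread(f"pics/{n}0.png")[:,:,::-1].copy(); x0,y0,x1,y1=box
    roi=np.zeros(im.shape[:2],bool); roi[y0:y1,x0:x1]=1
    h=cv2.cvtColor(im,cv2.COLOR_RGB2HSV).astype(int);H,S,V=h[...,0],h[...,1],h[...,2]
    for c in("blue","terra"):
        for b in blobs(lid(n,im,c)&roi): print(n,c,b.mean(0).round(),circ(n,b,.05).round(4))
    for b in blobs((V<105)&(S>80)&roi):
        print(n,"dark",b.mean(0).round(),circ(n,b,.024).round(4))
    for b in blobs((S<80)&(V>70)&roi&((H>105)|(S<40)),100): print(n,"grey",b.mean(0).round(),len(b),circ(n,b,.036).round(4))
    # board outline
    m=((S>70)&(H<25)&(V>85)&roi).astype(np.uint8)
    m=cv2.morphologyEx(m,cv2.MORPH_OPEN,np.ones((3,3)))
    b=max(blobs(m),key=len); hull=cv2.convexHull(b.astype(np.int32))
    q=cv2.approxPolyDP(hull,8,True)[:,0]; P=ray(n,q,.024)
    print(n,"board",q.tolist(),P.round(4).tolist(),np.linalg.norm(P-np.roll(P,-1,0),axis=1).round(4))
    cv2.imwrite(f"pics/{n}crop.png",cv2.resize(im[y0:y1,x0:x1,::-1],None,fx=3.2,fy=3.2,interpolation=cv2.INTER_CUBIC))
E
```

```text
top blue [289. 253.] [ 0.4306 -0.0453  0.0325]
top terra [332. 254.] [ 0.4208 -0.1557  0.0393]
top dark [240. 259.] [0.425  0.0838 0.0294]
top dark [259. 195.] [0.5944 0.0253 0.0342]
top dark [293. 193.] [ 0.5955 -0.0675  0.0401]
top dark [332. 190.] [ 0.5964 -0.1725  0.0457]
top grey [286. 228.] 721 [ 0.5116 -0.0455  0.2428]
top board [[360, 168], [371, 277], [203, 287], [200, 178]] [[0.6557, -0.2551], [0.3581, -0.2565], [0.3567, 0.1821], [0.6512, 0.1842]] [0.2975 0.4387 0.2946 0.4393]
side blue [238. 238.] [ 0.4264 -0.0495  0.0346]
side terra [261. 269.] [ 0.4161 -0.1573  0.0397]
side dark [372. 319.] [ 0.5265 -0.3504  0.0131]
side dark [290. 315.] [ 0.4087 -0.2406  0.0325]
side dark [351. 280.] [ 0.5635 -0.2281  0.0576]
side dark [332. 250.] [ 0.5888 -0.1768  0.0262]
side dark [208. 210.] [0.4349 0.1067 0.0409]
side grey [296. 320.] 65 [ 0.4057 -0.2805  0.0178]
side grey [170. 304.] 153 [ 0.2401 -0.117   0.0442]
side grey [263. 188.] 57 [0.5875 0.102  0.0332]
side grey [273. 233.] 1091 [ 0.5393 -0.0198  0.2734]
side board [[166, 205], [265, 171], [380, 262], [257, 324]] [[0.3551, 0.1854], [0.6493, 0.1856], [0.6458, -0.2569], [0.3489, -0.2455]] [0.2942 0.4425 0.297  0.431 ]
```

View pics/topcrop.png

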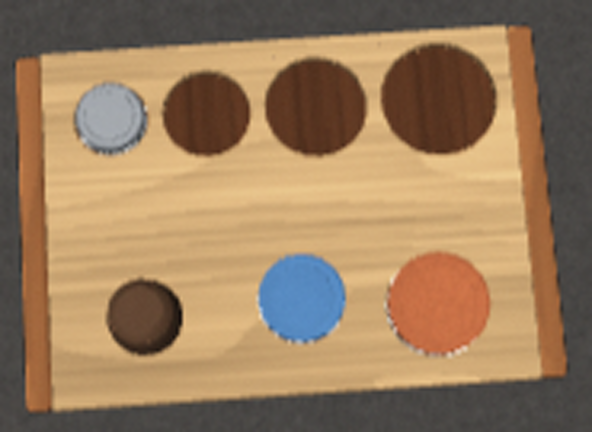

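The measurements are consistent to within a few mm. I turn the tool first so the fingers lie along board x, with tool y along world x and tool x along world y.

>>> jog_arm --pt "0 0 0 0 0 8.5 1" --pt "0 0 0 0 0 8.5 1" --pt "0 0 0 0 0 8.5 1" --pt "0 0 0 0 0 8.5 1" --pt "0 0 0 0 0 8.5 1" --pt "0 0 0 0 0 8.5 1" --pt "0 0 0 0 0 8.5 1" --pt "0 0 0 0 0 7 1"

```text
clock: 0.9
eef_pos: [0.2242, 0.5291, 0.205]
orientation: [0.706, 0.708, -0.001, 0.0]
contact_force: [0.3, -0.3, -0.1]
width: 1.001
gripper_force: 0.0
```

>>> jog_arm --pt "-41 15 0 0 0 0 1" --pt "-41 15 0 0 0 0 1" --pt "-41 15 0 0 0 0 1" --pt "-41 15 0 0 0 0 1" --pt "-41 15 0 0 0 0 1" --pt "-41 15 0 0 0 0 1" --pt "-41 15 0 0 0 0 1" --pt "-41 15 0 0 0 0 1" --pt "-41 15 0 0 0 0 1" --pt "-41 15 0 0 0 0 1"

```text
clock: 1.9
eef_pos: [0.3782, 0.1192, 0.2054]
orientation: [0.704, 0.71, 0.0, -0.0]
contact_force: [1.2, -0.2, 0.5]
width: 1.001
gripper_force: 0.0
```

>>> jog_arm --pt "-41 14 0 0 0 0 1" --pt "-41 14 0 0 0 0 1" --pt "-41 14 0 0 0 0 1" --pt "-41 14 0 0 0 0 1" --pt "0 0 40 0 0 0 1" --pt "0 0 40 0 0 0 1" --pt "0 0 40 0 0 0 1" --pt "0 0 0 0 0 0 1" --pt "0 0 0 0 0 0 1"

```text
clock: 2.8
eef_pos: [0.4356, -0.0425, 0.0855]
orientation: [0.704, 0.71, -0.0, -0.001]
contact_force: [-0.1, -0.2, 0.4]
width: 0.999
gripper_force: 0.0
```

>>> jog_arm --pt "-3 -6 0 0 0 0 1" --pt "0 0 15 0 0 0 1" --pt "0 0 15 0 0 0 1" --pt "0 0 10 0 0 0 1" --pt "0 0 7 0 0 0 1" --pt "0 0 7 0 0 0 1" --pt "0 0 0 0 0 0 1"

```text
clock: 3.5
eef_pos: [0.4295, -0.0456, 0.0312]
orientation: [0.704, 0.71, -0.0, -0.0]
contact_force: [-0.4, -0.3, 0.2]
width: 1.001
gripper_force: 0.0
```

Run:
```python
from h import *
a=read_camera("top")[160:295,195:380,::-1];b=read_camera("side")[165:325,160:385,::-1]
a=cv2.resize(a,(411,300));b=cv2.resize(b,(389,300)) 
cv2.imwrite("pics/g1.png",np.hstack([a,b]))
```

```text
(no output)
```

View pics/g1.png

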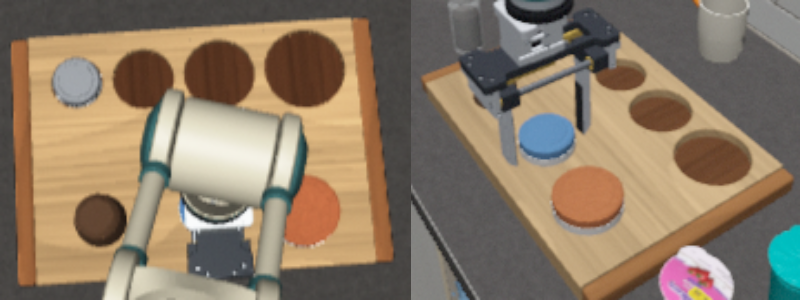

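The picture shows the fingers straddling the blue dish, with clearance both near and far. I close gently.

>>> jog_arm --pt "0 0 0 0 0 0 0.4" --pt "0 0 0 0 0 0 0.4" --pt "0 0 0 0 0 0 0.4" --pt "0 0 0 0 0 0 0.4" --pt "0 0 0 0 0 0 0.4" --newtons 6

```text
clock: 4.1
eef_pos: [0.4302, -0.0457, 0.0317]
orientation: [0.704, 0.71, 0.0, 0.0]
contact_force: [1.1, -0.9, 0.9]
width: 0.761
gripper_force: 6.0
```

Run:
```python
from h import *
im=read_camera("side"); m=lid("side",im,"blue"); m[:165]=0;m[:,:160]=0;m[325:]=0
for b in blobs(m,30): print(circ("side",b,.05).round(4),len(b))
print(get_state()["eef_pos"],get_state()["width"])
```

```text
[ 0.429  -0.0515  0.031 ] 131
[ 0.43023221 -0.04569563  0.03166099] 0.7592240498032724
```

>>> jog_arm --pt "0 15 0 0 0 0 0.4" --pt "0 15 0 0 0 0 0.4" --pt "0 15 0 0 0 0 0.4" --pt "0 15 0 0 0 0 0.4" --pt "0 10 0 0 0 0 0.4" --pt "15 0 0 0 0 0 0.4" --pt "15 0 0 0 0 0 0.4" --pt "15 0 0 0 0 0 0.4" --pt "15 0 0 0 0 0 0.4" --pt "10 0 0 0 0 0 0.4"

```text
clock: 5.15
eef_pos: [0.4984, 0.0269, 0.0314]
orientation: [0.703, 0.711, -0.0, -0.0]
contact_force: [-0.4, -2.0, 0.6]
width: 0.765
gripper_force: 6.0
```

Run:
```python
from h import *
s=get_state();print(s["eef_pos"],s["width"],s["contact_force"])
im=read_camera("side"); m=lid("side",im,"blue"); m[:165]=0;m[:,:160]=0;m[325:]=0
for b in blobs(m,30): print(circ("side",b,.05).round(4),len(b))
im=read_camera("top"); m=lid("top",im,"blue"); m[:165]=0;m[:,:190]=0;m[300:]=0
for b in blobs(m,30): print(circ("top",b,.05).round(4),len(b))
```

```text
[0.4983767  0.02687132 0.03139893] 0.764986626377748 [-0.42857864 -1.95229905  0.56857814]
[0.4962 0.02   0.0326] 83
```

>>> jog_arm --pt "0 15 0 0 0 0 0.4" --pt "0 15 0 0 0 0 0.4" --pt "0 10 0 0 0 0 0.4" --pt "0 0 0 0 0 0 0.4" --pt "0 0 0 0 0 0 0.4" --pt "0 0 0 0 0 0 1" --pt "0 0 0 0 0 0 1" --pt "0 0 0 0 0 0 1"

```text
clock: 6.05
eef_pos: [0.5386, 0.0253, 0.0314]
orientation: [0.704, 0.71, -0.0, -0.0]
contact_force: [-0.2, -0.1, -0.2]
width: 0.979
gripper_force: 0.0
```

>>> jog_arm --pt "0 0 -35 0 0 0 1" --pt "0 0 -45 0 0 0 1" --pt "-50 0 0 0 0 0 1" --pt "-50 0 0 0 0 0 1" --pt "-50 0 0 0 0 0 1" --pt "-50 0 0 0 0 0 1" --pt "0 0 0 0 0 0 1"

```text
clock: 6.75
eef_pos: [0.5413, -0.1809, 0.1115]
orientation: [0.706, 0.708, -0.001, 0.002]
contact_force: [-0.0, 0.3, 0.4]
width: 1.001
gripper_force: 0.0
```

Run:
```python
from h import *
s=get_state();print(s["eef_pos"])
im=read_camera("top"); m=lid("top",im,"blue"); m[:165]=0;m[:,:190]=0;m[300:]=0
for b in blobs(m,30): print(circ("top",b,.05).round(4),len(b))
h=cv2.cvtColor(im,cv2.COLOR_RGB2HSV).astype(int); m=(h[...,2]<105)&(h[...,1]>80); m[:165]=0;m[:,:205]=0;m[275:]=0;m[:,355:]=0
for b in blobs(m,30): 
  P=ray("top",b,.024); print("dark",circ("top",b,.024).round(4),P.min(0).round(4),P.max(0).round(4))
cv2.imwrite("pics/t2.png",cv2.resize(im[160:295,195:380,::-1],None,fx=4,fy=4,interpolation=cv2.INTER_CUBIC))
```

```text
[ 0.54128323 -0.18088005  0.11149856]
[0.5393 0.0254 0.033 ] 70
dark [0.4252 0.0838 0.0297] [0.395 0.054] [0.4561 0.1126]
dark [0.5992 0.0252 0.0311] [ 0.5737 -0.0102] [0.6287 0.061 ]
dark [ 0.5954 -0.0675  0.0405] [ 0.5556 -0.1084] [ 0.6351 -0.026 ]
dark [ 0.5912 -0.1564  0.0321] [ 0.5488 -0.1842] [ 0.6385 -0.1192]
```

View pics/t2.png

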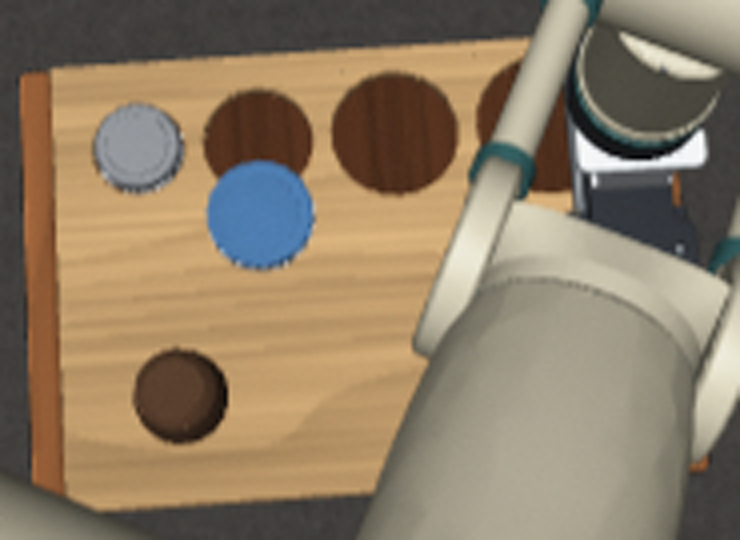

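The blue dish (view 260,215) stands just short of recess 1. Top camera and arm agree to 1 mm, with the target at about (0.596, 0.025). I go back, grip and slide 57 mm.

>>> jog_arm --pt "50 0 0 0 0 0 1" --pt "50 0 0 0 0 0 1" --pt "50 0 0 0 0 0 1" --pt "50 0 0 0 0 0 1" --pt "0 0 0 0 0 0 1" --pt "0 0 0 0 0 0 1"

```text
clock: 7.4
eef_pos: [0.5382, 0.0277, 0.1115]
orientation: [0.702, 0.712, -0.0, -0.0]
contact_force: [0.4, 0.5, -0.3]
width: 1.002
gripper_force: 0.0
```

>>> jog_arm --pt "-3 1 0 0 0 0 1" --pt "0 0 40 0 0 0 1" --pt "0 0 25 0 0 0 1" --pt "0 0 15 0 0 0 1" --pt "0 0 0 0 0 0 0.4" --pt "0 0 0 0 0 0 0.4" --pt "0 0 0 0 0 0 0.4" --pt "0 0 0 0 0 0 0.4" --pt "0 0 0 0 0 0 0.4"

```text
clock: 8.3
eef_pos: [0.5409, 0.0217, 0.0324]
orientation: [0.704, 0.71, 0.0, 0.001]
contact_force: [0.4, -2.6, 2.0]
width: 0.759
gripper_force: 6.1
```

>>> jog_arm --pt "0 15 0 0 0 0 0.4" --pt "0 15 0 0 0 0 0.4" --pt "0 10 0 0 0 0 0.4" --pt "0 10 0 0 0 0 0.4" --pt "0 6 0 0 0 0 0.4" --pt "0 0 0 0 0 0 0.4" --pt "0 0 0 0 0 0 0.4"

```text
clock: 9.0
eef_pos: [0.596, 0.023, 0.0311]
orientation: [0.704, 0.71, -0.0, -0.0]
contact_force: [0.2, 0.5, -2.0]
width: 0.758
gripper_force: 6.0
```

>>> jog_arm --pt "0 0 0 0 0 0 0.65" --pt "0 0 0 0 0 0 0.65" --pt "0 0 0 0 0 0 0.65" --pt "0 0 0 0 0 0 0.65"

```text
clock: 9.4
eef_pos: [0.5962, 0.0229, 0.0317]
orientation: [0.704, 0.71, 0.0, 0.0]
contact_force: [-0.2, 0.3, -0.2]
width: 0.823
gripper_force: 0.0
```

Run:
```python
from h import *
s=get_state();print(s["eef_pos"],s["width"],s["contact_force"])
im=read_camera("side"); m=lid("side",im,"blue"); m[:165]=0;m[:,:160]=0;m[325:]=0
for b in blobs(m,30): print(circ("side",b,.05).round(4),circ("side",b,.036).round(4),len(b))
cv2.imwrite("pics/s3.png",cv2.resize(im[165:285,180:340,::-1],None,fx=4,fy=4,interpolation=cv2.INTER_CUBIC))
```

```text
[0.59620378 0.02290034 0.03173185] 0.8233676242404275 [-0.24311329  0.30535335 -0.20570706]
[0.5796 0.0026 0.0297] [0.5912 0.0186 0.0304] 79
```

View pics/s3.png

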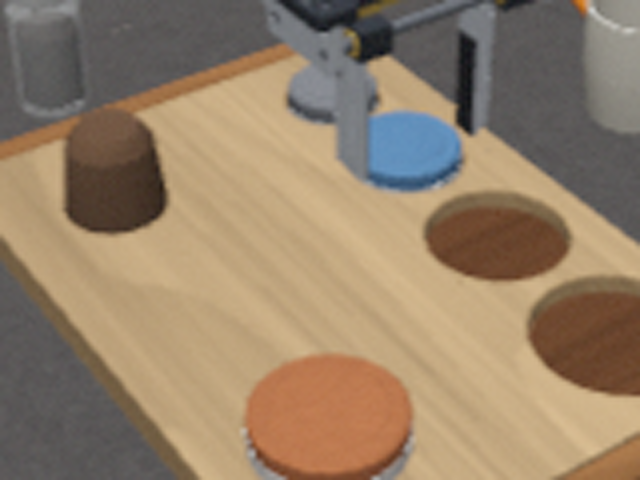

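Blue dropped in flat: in the view (410,150) its lid is low and level. Now the terracotta dish.

>>> jog_arm --pt "0 0 0 0 0 0 1" --pt "0 0 0 0 0 0 1" --pt "0 0 -35 0 0 0 1" --pt "0 0 -45 0 0 0 1" --pt "-35 -35 0 0 0 0 1" --pt "-35 -35 0 0 0 0 1" --pt "-35 -35 0 0 0 0 1" --pt "-35 -35 0 0 0 0 1" --pt "-35 -35 0 0 0 0 1" --pt "0 0 0 0 0 0 1"

```text
clock: 10.45
eef_pos: [0.4187, -0.1566, 0.1115]
orientation: [0.706, 0.708, -0.001, -0.001]
contact_force: [0.1, 0.6, 0.5]
width: 1.0
gripper_force: 0.0
```

Run:
```python
from h import *
im=read_camera("top"); m=lid("top",im,"blue"); m[:165]=0;m[:,:190]=0;m[300:]=0
for b in blobs(m,30): print(circ("top",b,.036).round(4),len(b))
im=read_camera("side"); m=lid("side",im,"blue"); m[:165]=0;m[:,:160]=0;m[325:]=0
for b in blobs(m,30): print(circ("side",b,.05).round(4),circ("side",b,.036).round(4),len(b))
```

```text
[0.5934 0.0257 0.0329] 69
[ 5.602e-01 -1.000e-04  1.480e-02] [0.5714 0.0159 0.0152] 64
```

>>> jog_arm --pt "1 2 20 0 0 0 1" --pt "0 0 20 0 0 0 1" --pt "0 0 10 0 0 0 1" --pt "0 0 7 0 0 0 1" --pt "0 0 5 0 0 0 1" --pt "0 0 0 0 0 0 1" --pt "0 0 0 0 0 0 1"

```text
clock: 11.25
eef_pos: [0.4253, -0.1527, 0.0498]
orientation: [0.704, 0.711, 0.0, 0.0]
contact_force: [0.4, -0.0, 0.8]
width: 1.004
gripper_force: 0.0
```

Run:
```python
from h import *
im=read_camera("side")
cv2.imwrite("pics/s4.png",cv2.resize(im[200:325,180:340,::-1],None,fx=4,fy=4,interpolation=cv2.INTER_CUBIC))
```

```text
(no output)
```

View pics/s4.png

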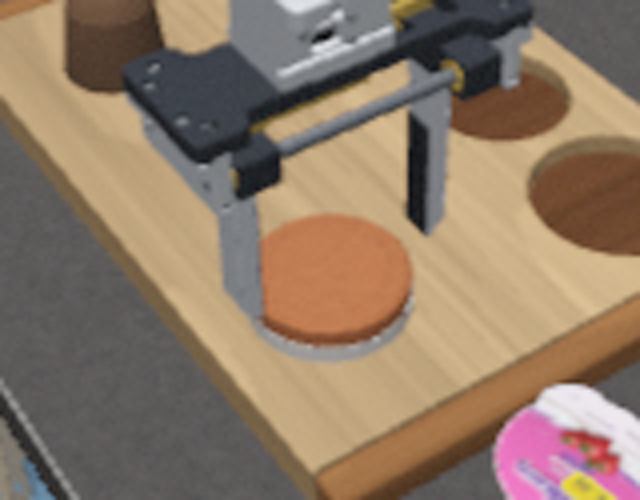

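The tool had still been settling. In the view the near finger (240,290) almost touches the lid and the far one has a gap, so I shift 4–5 mm nearer before descending.

>>> jog_arm --pt "0 0 -8 0 0 0 1" --pt "-3 -4.5 0 0 0 0 1" --pt "0 0 0 0 0 0 1" --pt "0 0 6 0 0 0 1" --pt "0 0 6 0 0 0 1" --pt "0 0 6 0 0 0 1" --pt "0 0 0 0 0 0 1"

```text
clock: 12.0
eef_pos: [0.4194, -0.1552, 0.0382]
orientation: [0.704, 0.71, -0.0, -0.001]
contact_force: [0.4, -0.1, -0.6]
width: 1.001
gripper_force: 0.0
```

>>> jog_arm --pt "0 0 4 0 0 0 1" --pt "0 0 3 0 0 0 1" --pt "0 0 0 0 0 0 0.6" --pt "0 0 0 0 0 0 0.6" --pt "0 0 0 0 0 0 0.6" --pt "0 0 0 0 0 0 0.6"

```text
clock: 12.6
eef_pos: [0.4201, -0.1556, 0.0324]
orientation: [0.704, 0.71, 0.0, -0.0]
contact_force: [0.3, -0.3, -3.2]
width: 0.889
gripper_force: 6.0
```

>>> jog_arm --pt "0 15 0 0 0 0 0.6" --pt "0 15 0 0 0 0 0.6" --pt "0 15 0 0 0 0 0.6" --pt "0 15 0 0 0 0 0.6" --pt "0 10 0 0 0 0 0.6" --pt "20 0 0 0 0 0 0.6" --pt "20 0 0 0 0 0 0.6" --pt "20 0 0 0 0 0 0.6" --pt "20 0 0 0 0 0 0.6" --pt "7 0 0 0 0 0 0.6"

```text
clock: 13.6
eef_pos: [0.4895, -0.0665, 0.0323]
orientation: [0.703, 0.711, -0.0, -0.0]
contact_force: [-0.8, 0.5, -2.7]
width: 0.892
gripper_force: 6.0
```

>>> jog_arm --pt "0 15 0 0 0 0 0.6" --pt "0 15 0 0 0 0 0.6" --pt "0 10 0 0 0 0 0.6" --pt "0 0 0 0 0 0 0.6" --pt "0 0 0 0 0 0 0.6" --pt "0 0 0 0 0 0 1" --pt "0 0 0 0 0 0 1"

```text
clock: 14.3
eef_pos: [0.5289, -0.0678, 0.0327]
orientation: [0.704, 0.71, -0.0, -0.0]
contact_force: [-0.2, -0.2, 0.2]
width: 0.992
gripper_force: 0.0
```

>>> jog_arm --pt "0 0 -35 0 0 0 1" --pt "0 0 -45 0 0 0 1" --pt "-50 0 0 0 0 0 1" --pt "-50 0 0 0 0 0 1" --pt "-50 0 0 0 0 0 1" --pt "-50 0 0 0 0 0 1" --pt "0 0 0 0 0 0 1"

```text
clock: 15.0
eef_pos: [0.5314, -0.2743, 0.1128]
orientation: [0.706, 0.708, -0.001, 0.002]
contact_force: [0.3, 0.7, 0.2]
width: 0.999
gripper_force: 0.0
```

Run:
```python
from h import *
s=get_state();print(s["eef_pos"])
im=read_camera("top"); m=lid("top",im,"terra"); m[:185]=0;m[:,:215]=0;m[300:]=0;m[:,350:]=0
for b in blobs(m,30): print(circ("top",b,.05).round(4),len(b))
m=lid("top",im,"blue"); m[:165]=0;m[:,:190]=0;m[300:]=0
for b in blobs(m,30): print("blue",circ("top",b,.036).round(4),len(b))
```

```text
[ 0.53144209 -0.27430626  0.11277356]
[ 0.5292 -0.0682  0.0398] 87
blue [0.5935 0.0257 0.0331] 69
```

>>> jog_arm --pt "50 0 0 0 0 0 1" --pt "50 0 0 0 0 0 1" --pt "50 0 0 0 0 0 1" --pt "50 0 0 0 0 0 1" --pt "0 0 30 0 0 0 1" --pt "0 0 20 0 0 0 1" --pt "0 0 0 0 0 0 1" --pt "0 0 0 0 0 0 1"

```text
clock: 15.85
eef_pos: [0.529, -0.0667, 0.0628]
orientation: [0.703, 0.711, 0.0, -0.0]
contact_force: [-0.2, -0.2, 0.4]
width: 0.997
gripper_force: 0.0
```

>>> jog_arm --pt "-1 0 10 0 0 0 1" --pt "0 0 10 0 0 0 1" --pt "0 0 7 0 0 0 1" --pt "0 0 4 0 0 0 1" --pt "0 0 0 0 0 0 0.6" --pt "0 0 0 0 0 0 0.6" --pt "0 0 0 0 0 0 0.6" --pt "0 0 0 0 0 0 0.6"

```text
clock: 16.65
eef_pos: [0.5293, -0.0687, 0.0314]
orientation: [0.704, 0.71, -0.0, -0.0]
contact_force: [-0.3, 0.2, -2.5]
width: 0.889
gripper_force: 6.0
```

>>> jog_arm --pt "0 15 0 0 0 0 0.6" --pt "0 15 0 0 0 0 0.6" --pt "0 15 0 0 0 0 0.6" --pt "0 12 0 0 0 0 0.6" --pt "0 9 0 0 0 0 0.6" --pt "0 0 0 0 0 0 0.6" --pt "0 0 0 0 0 0 0.6"

```text
clock: 17.35
eef_pos: [0.5948, -0.0679, 0.0312]
orientation: [0.704, 0.71, -0.0, -0.001]
contact_force: [0.2, -0.0, -2.3]
width: 0.883
gripper_force: 6.0
```

>>> jog_arm --pt "0 0 0 0 0 0 0.9" --pt "0 0 0 0 0 0 0.9" --pt "0 0 0 0 0 0 0.9" --pt "0 0 0 0 0 0 0.9"

```text
clock: 17.75
eef_pos: [0.5955, -0.0681, 0.0319]
orientation: [0.704, 0.71, 0.0, 0.0]
contact_force: [-0.6, 0.0, 0.3]
width: 0.95
gripper_force: 0.0
```

Run:
```python
from h import *
im=read_camera("side")
cv2.imwrite("pics/s5.png",cv2.resize(im[165:285,200:360,::-1],None,fx=4,fy=4,interpolation=cv2.INTER_CUBIC))
```

```text
(no output)
```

View pics/s5.png

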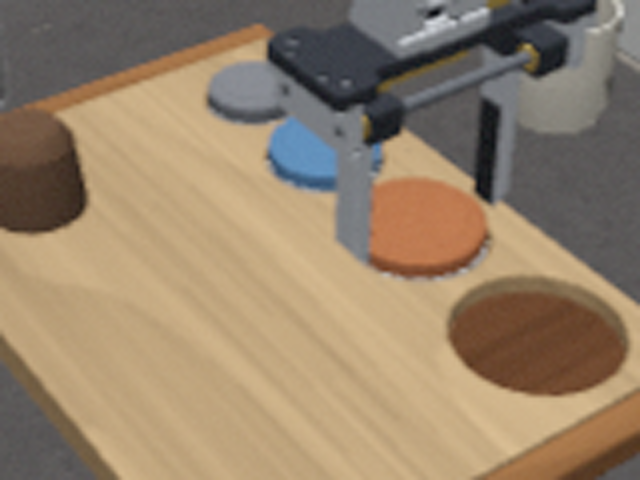

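Terracotta (view 430,225) has dropped in too. I open fully, clear the arm and verify.

>>> jog_arm --pt "0 0 0 0 0 0 1" --pt "0 0 0 0 0 0 1" --pt "0 0 -30 0 0 0 1" --pt "0 0 -50 0 0 0 1" --pt "0 0 -50 0 0 0 1" --pt "-20 -45 0 0 0 0 1" --pt "-20 -45 0 0 0 0 1" --pt "-20 -45 0 0 0 0 1" --pt "-20 -45 0 0 0 0 1" --pt "-20 -45 0 0 0 0 1"

```text
clock: 18.8
eef_pos: [0.3696, -0.1705, 0.1615]
orientation: [0.703, 0.711, -0.0, 0.0]
contact_force: [0.4, -1.0, -0.3]
width: 1.002
gripper_force: 0.0
```

>>> jog_arm --pt "-45 0 0 0 0 0 1" --pt "-45 0 0 0 0 0 1" --pt "-45 0 0 0 0 0 1" --pt "0 0 0 0 0 0 1" --pt "0 0 0 0 0 0 1"

```text
clock: 19.3
eef_pos: [0.3722, -0.3056, 0.1611]
orientation: [0.705, 0.71, 0.0, -0.001]
contact_force: [0.3, -0.1, 0.5]
width: 0.999
gripper_force: 0.0
```

Run:
```python
from h import *
print(get_state()["eef_pos"])
im=read_camera("top"); sd=read_camera("side")
for c in("blue","terra"):
    m=lid("top",im,c); m[:165]=0;m[:,:212]=0;m[290:]=0;m[:,358:]=0
    for b in blobs(m,30): print(c,circ("top",b,.036).round(4))
    m=lid("side",sd,c); m[:165]=0;m[:,:200]=0;m[300:]=0;m[:,355:]=0
    for b in blobs(m,30): print(c,"side",circ("side",b,.036).round(4),circ("side",b,.05).round(4),cv2.fitEllipse(b.astype(np.int32)))
a=cv2.resize(im[160:295,160:430,::-1],(540,270));b=cv2.resize(sd[165:345,160:400,::-1],(400,300))
cv2.imwrite("pics/e.png",np.vstack([cv2.copyMakeBorder(a,0,0,0,0,0),cv2.copyMakeBorder(b,0,0,70,70,0)]))
```

```text
[ 0.37224593 -0.30557559  0.16107732]
blue [0.5934 0.0258 0.0329]
terra [ 0.5937 -0.0672  0.0397]
```

View pics/e.png

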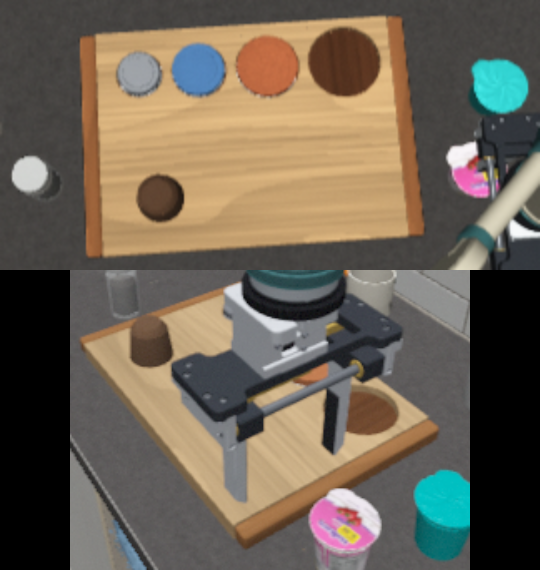

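Both lids sit in their recesses in the top view, with everything else in place. The gripper blocks the side view, so I clear it and check lid heights.

>>> jog_arm --pt "0 -40 -40 0 0 0 1" --pt "0 -40 -40 0 0 0 1" --pt "0 -40 -40 0 0 0 1" --pt "0 0 0 0 0 0 1" --pt "0 0 0 0 0 0 1"

```text
clock: 19.9
eef_pos: [0.2669, -0.3052, 0.268]
orientation: [0.704, 0.71, 0.0, 0.001]
contact_force: [-0.5, 0.3, -0.5]
width: 0.999
gripper_force: 0.0
```

Run:
```python
from h import *
print(get_state()["eef_pos"])
sd=read_camera("side")
for c in("blue","terra"):
    m=lid("side",sd,c); m[:165]=0;m[:,:200]=0;m[300:]=0;m[:,355:]=0
    for b in blobs(m,30): print(c,"side",circ("side",b,.036).round(4),circ("side",b,.05).round(4))
cv2.imwrite("pics/e2.png",cv2.resize(sd[165:285,200:360,::-1],None,fx=4,fy=4,interpolation=cv2.INTER_CUBIC))
```

```text
[ 0.26691349 -0.30522857  0.26804661]
blue side [0.5852 0.018  0.0276] [0.5737 0.002  0.027 ]
terra side [ 0.5881 -0.0714  0.0319] [ 0.5765 -0.0852  0.0311]
```

View pics/e2.png

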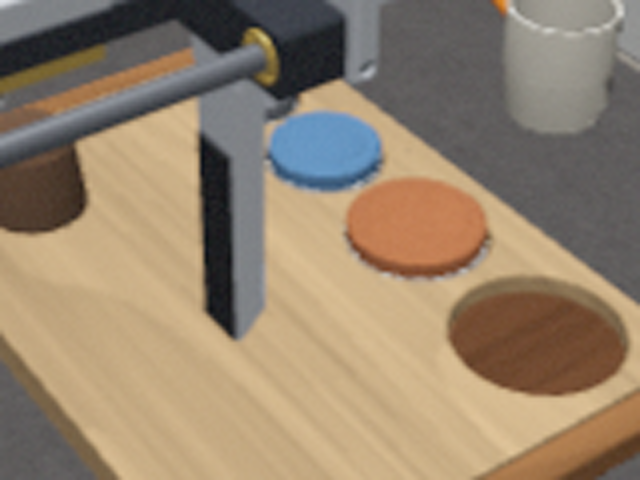

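Blue (325,150) and terracotta (415,225) both look flat and low, and their measured positions fit the seated height (0.036 m). Handing in.

```bash
python3 -c "from workcell import *;print(job_done())"
```

```text
the job is handed in; nothing more can be done
None
```

I handed the job in at about 20 s: in the last pictures the blue and terracotta dishes sit flat in recesses 1 and 2, and the grey dish, cup, jar and pot look unmoved; the hand-in gave no verdict.

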